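Slide a flat serving board off its riser and stack it

ROBOT

A 6-joint arm with a two-finger parallel gripper is mounted at the origin on the work surface. World frame = base frame: x ahead of the robot, y to its left, z up, the work surface at z = 0. Lengths are in mm, angles in rad, forces in N, time in s.
With the tool pointing down it reaches from about 275 to 750 mm from the base axis. Payload 10.2 kg.
Tool frame: the origin (TCP) lies on the centre line of the jaws, within the pads' length; the fingertips stand 25 mm ahead of it and the grasp point (between the pads) lies 6 mm ahead of it; z points along the fingers, y is the line along which they close (so a half turn about z gives the same grasp; the last joint's range is limited). The gripper opens to 88 mm and grips with 3 to 60 N. Pads are 18 mm wide; open, the fingers measure 123 mm over their backs; the gripper's body (75 mm by 187 mm) begins 45 mm behind the grasp point.
Start: joints at [-0.223, 0.313, 1.498, -0, 1.331, -0.223], TCP at [525.006, -0.014, 263.72] pointing down, gripper open.
Joint ranges: [-2.94, 2.94], [-0.97, 2.17], [0.19, 2.56], [-1.23, 4.37], [0.02, 3.11], [-2.88, 2.88]. Speed limits (rad/s): [2.39, 2.39, 3.01, 3.14, 3.14, 3.14].

INTERFACE

Orientations are given as [roll, pitch, yaw] about the fixed x, y, z axes, in that order (R = Rz(yaw) Ry(pitch) Rx(roll)).
In Python, from workcell import arm gives the robot as it stands.
- The arm moves only by the tool move_arm, never from a script. Its argument "moves" is a list of rows, each an object of numbers: "x", "y", "z": the shift along the tool's x, y, z in cm; "wx", "wy", "wz": the turn, a rotation vector about the tool's x, y, z in degrees; "jaw": the closure in counts, from 0 (fully open) to 255 (shut). In form: [{"x": .., "y": .., "z": .., "wx": .., "wy": .., "wz": .., "jaw": ..}, ...]. A call has 1 to 20 rows; each row is the pose to reach, as a shift and turn from the pose commanded when the call began, along the tool's axes at that moment; what a row does not reach only later rows make up. A row lasts 1/10 s, in which the tool goes at most 50 mm and 8.59 degrees, less where a joint would pass 70% of its speed; a pose out of reach is approached as far as the arm can. A call with a gripper value outside its range is refused whole. The fingers move at their own pace and stop on an object; the grip force is fixed at half the most. Time passes only in rows, so rows that repeat a pose let the fingers close. It gives the time, the measured TCP pose, the force, the opening and the grip force at its end, in the units of the state.
- arm.sense(): the state, without advancing time (a new reading comes with each control period).
- arm.capture(name): name is "scene" or "side" or "wrist"; returns (picture, depth): 384x512x3 uint8, blue, green, red; 384x512 float32, mm along the optical axis (not along the pixel's ray), 0 where there is no reading.
- arm.camera_model(name): a dict with "intrinsics" (3x3 intrinsics, pixels), "k1" (the pictures are not rectified: a ray, as slopes to the right and down, at radius r is drawn at 1 + k1 r^2 times it, then the intrinsics apply), "R" (3x3) and "t" (3): a world point X has camera coordinates R X + t. Camera axes: x right, y down, z forward; pixel columns grow to the right and rows downward; lengths in mm; the calibration is good to about 2 mm. A picture is of the moment at which its call begins: read the wrist's pose just before it. camera_model takes no time and is no camera call; for the wrist camera it gives the pose at the moment of the call.
- arm.finish_job(): hands the job in; it is judged then, once.
Trained networks look in the newest picture that a camera, given by its name, has taken for a name from the list of things; names that differ only in an ending like _2 or _b are one class to them, and where a whole thing is asked for, a point or a joint stands for the part that bears it (a point fixed in the world has none). Each returns a list of dicts, best first, with "confidence" (0 to 1); they miss things now and then, are a little off and sometimes report something else, mostly with a low value. They report only what shows in the picture. A call takes as long as a camera call. They do not tell look-alikes from the thing itself.
- arm.cut_out(camera, label): "pixels" (384x512 bool, what is visible of it) and "point" ([column, row] in pixels, amid what is visible of it).
- arm.spot_point(camera, label): "point" ([column, row] in pixels: a listed point, or the origin of a listed thing).
The state is a dict: "time_s": time; "joint_positions": joint angles; "dq": joint speeds; "tau": joint torques, N m; "eef_pos": TCP position; "tool_rot": TCP orientation; "ft_force": force on the tool from outside, world axes, zero at the start; "ft_torque": the same for the moment, N m; "width": finger opening in mm; "gripper_force": force on a finger pad.
Only numpy, scipy, OpenCV 4.12 (cv2) and the standard library are available. Lean on these libraries where they do the work, as an engineer would, in place of code of your own. Each camera call takes 0.05 s, during which the arm holds its last target. There are 200 camera calls.

TASK

Push the pale serving board handle first along the steel riser until more than half of its handle sticks out flat past the end of the riser, without letting it fall off. Then take it by the handle and lay it gently and squarely on top of the pile of dark boards, body over body, with its handle pointing the opposite way to theirs, and let go; do not shift the pile or disturb the bowl and bottle.

Things in the scene. Friction and masses are not known exactly. Their poses are not given: they have to be found in the camera images.
- board_center (a point): pale wooden serving board, loose, 7 mm thick, about 70 g, lying in the riser's channel: a body 110 mm long (x) and 78 mm wide (y) with a narrower handle 55 mm long, 54 mm wide at its +x end; 165 mm in all. This point: centre of the body without the handle, half-way up; x towards the handle, z up. The plain end is 55 mm behind it.
- board_handle (a point): centre of the pale board's handle, half-way up its 7 mm, 82.5 mm from the body's centre along the board's x. The handle is 55 mm long and 54 mm wide: to be gripped across its width once it overhangs.
- riser_edge (a point): middle of the open edge of the riser over which the board is slid, at the height of the riser's top (70 mm above the worktop); x points outward over the edge along the channel, z up. The board starts with its handle towards this edge, the handle's end 5 to 35 mm inside it, at most 0.03 rad askew. Only worktop lies below the edge.
- riser: fixed metal riser 240 mm long (x), 109 mm wide, flat top 70 mm up. Two blue side rails along its whole length, 12 mm thick, 12 mm above the top, leave a channel 85 mm wide, too narrow for fingers beside the board, open at both ends. Origin: centre of its footprint on the worktop; x along the channel to the open edge, 120 mm away.
- pile_top (a point): top one of a pile of four loose dark wooden boards of the same shape and size as the pale one (about 90 g each), handles all the same way, on the worktop; top of the pile 28 mm up. This point: centre of the top board's body without the handle, half-way up its 7 mm; x towards its handle, z up.
- bowl: loose metal bowl, 120 mm across and 55 mm high, a bystander; origin at its underside's centre
- bottle: loose amber glass bottle, 56 mm across and 150 mm high, upright, a bystander; origin at its underside's centre
- board: the pale board as a whole; origin at the underside of its body's centre, axes as for board_center
- pile3: the top dark board as a whole; origin at the underside of its body's centre, axes as for pile_top
There are look-alikes about, which are no part of the job. Leave any blue or orange look-alike of the pile3 alone.

How it is judged:
By the outcome, as a careful person would: the job done as asked, in the order asked, and still so for the second after the job is handed in, with the robot touching nothing.
It also fails if it takes over 56 s, if anything falls off the work surface, if the arm or the gripper's body presses on something with over 40 N, if the wrist force passes 120 N, or if a joint passes its speed limit or range.

## Working session

There is one attempt and no reset: what is moved stays moved. The work goes in short steps, Python scripts to look and compute and a tool call to move; the robot and the scene stay as the last step left them, time stands still between calls to the robot, and variables do not carry over. Pictures are saved under pics/ and viewed, at most 10 in all, crops included, and the job is handed in when it is done.

Besides the shell and the picture viewer there is one more tool, called by a JSON object that holds its "method" and its "body". move_arm: Moves the arm, as the interface text tells. Its arguments: {"type":"object","properties":{"moves":{"type":"array","items":{"type":"object","properties":{"x":{"type":"number"},"y":{"type":"number"},"z":{"type":"number"},"wx":{"type":"number"},"wy":{"type":"number"},"wz":{"type":"number"},"jaw":{"type":"number"}}}}},"required":["moves"]}

```bash
ls; mkdir -p pics; cat > h.py <<'E'
import numpy as np, cv2
from workcell import arm
def ray(cam,uv,m=None):
    m=m or arm.camera_model(cam)
    K=np.array(m["intrinsics"],float)
    d=(np.atleast_2d(uv)-[K[0,2],K[1,2]])/[K[0,0],K[1,1]]
    s=d.copy()
    for _ in range(20): s=d/(1+m["k1"]*(s**2).sum(1,keepdims=True))
    R=np.array(m["R"]);t=np.array(m["t"])
    return -R.T@t, np.c_[s,np.ones(len(s))]@R
def atz(cam,uv,z,m=None):
    o,d=ray(cam,uv,m); return o+d*((z-o[2])/d[:,2])[:,None]
def cloud(cam,depth,mask=None,m=None):
    mask=(depth>0) if mask is None else mask&(depth>0)
    v,u=np.nonzero(mask); o,d=ray(cam,np.c_[u,v].astype(float),m)
    return o+d*depth[v,u][:,None]
def rect(P):  # min-area rect of xy
    return cv2.minAreaRect(P[:,:2].astype(np.float32))
E
python3 - <<'E'
from h import *
np.set_printoptions(precision=1,suppress=True)
for c in("scene","side"):
    im,d=arm.capture(c); cv2.imwrite(f"pics/{c}0.png",im); np.save(f"{c}0.npy",d)
    for l,z in(("board_center",73.5),("board_handle",73.5),("riser_edge",70),("pile_top",24.5),("bowl",0),("bottle",0)):
        for r in arm.spot_point(c,l)[:3]: print(c,l,round(r["confidence"],2),np.array(r["point"]),atz(c,r["point"],z)[0])
print(arm.sense())
E
```

```text
pics
scene board_center 0.89 [378.3 189.7] [503.1 226.9  73.5]
scene board_center 0.51 [238.  280.9] [ 797.8 -154.4   73.5]
scene board_handle 0.91 [345.7 188.2] [489.5 142.5  73.5]
scene board_handle 0.36 [201.4 217.8] [ 582.7 -233.3   73.5]
scene riser_edge 0.91 [328.7 189.6] [487.4  97.8  70. ]
scene riser_edge 0.48 [201.8 221.4] [ 592.3 -232.4   70. ]
scene pile_top 0.93 [202.8 177. ] [ 333.7 -236.7   24.5]
scene pile_top 0.73 [208.8 216.9] [ 519.5 -218.7   24.5]
scene pile_top 0.63 [121.7 198. ] [ 417.8 -458.4   24.5]
scene bowl 0.91 [299.6 291.3] [770.6 -17.7   0. ]
scene bowl 0.72 [347.1 186.3] [379.6 179.7   0. ]
scene bottle 0.56 [237.2 281.3] [ 728.8 -155.1    0. ]
side board_handle 0.94 [218.9 126. ] [489.5 148.9  73.5]
side riser_edge 0.59 [222.7 139.9] [488.   92.5  70. ]
side riser_edge 0.18 [221.9 130.4] [494.3 131.8  70. ]
side pile_top 0.87 [266.8 242. ] [ 519.6 -232.9   24.5]
side pile_top 0.87 [242.1 366.8] [ 395.2 -479.3   24.5]
side pile_top 0.84 [343.4 259.3] [ 675.2 -325.8   24.5]
side bowl 0.69 [325.8 164.3] [763.8 -20.9   0. ]
side bowl 0.63 [218.6 109.7] [516.1 313.4   0. ]
side bottle 0.97 [334.9 198. ] [ 739.3 -141.8    0. ]
side bottle 0.74 [222.6 121.6] [516.  250.4   0. ]
side bottle 0.31 [219.5 107.9] [521.1 321.8   0. ]
{'time_s': 0.7, 'joint_positions': array([-0.2,  0.3,  1.5, -0. ,  1.3, -0.2]), 'dq': array([-0.,  0.,  0., -0., -0.,  0.]), 'tau': array([ -0. , -40.2, -25.2,   0.1,   0. ,   0. ]), 'eef_pos': array([525. ,  -0. , 263.7]), 'tool_rot': array([3.1, 0. , 1.6]), 'ft_force': array([1.2, 0.6, 0.2]), 'ft_torque': array([ 0., -0., -0.]), 'gripper_force': 0.0, 'width': 88.04012256336038}
```

View pics/scene0.png

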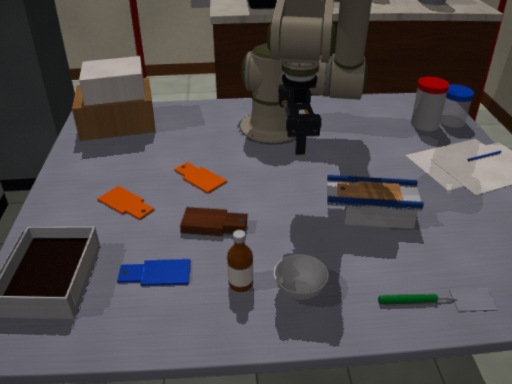

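View pics/side0.png

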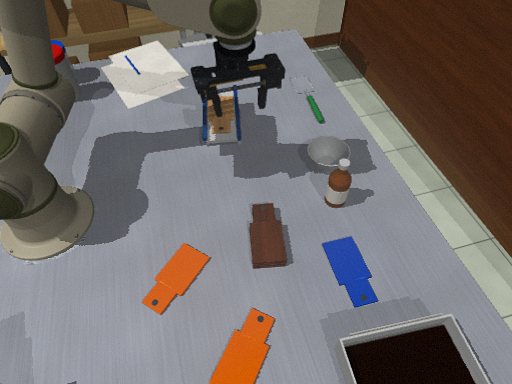

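The scene picture shows the pale board in the riser at about (375,190) with its handle to the left (world -y). The dark pile is at (205,221) with its handle to the right (+y). The blue and orange boards are look-alikes. Next I look from above with the wrist camera.

{"method": "move_arm", "body": {"moves": [{"x": 5, "y": -1, "z": -2}, {"x": 10, "y": -2, "z": -4}, {"x": 15, "y": -2.5, "z": -6}, {"x": 18, "y": -2.5, "z": -6}, {"x": 18, "y": -2.5, "z": -6}, {"x": 18, "y": -2.5, "z": -6}]}}

```text
schema error: expected keys x, y, z, wx, wy, wz, jaw
```

```bash
python3 - <<'E'
from h import *
np.set_printoptions(precision=1,suppress=True)
c="wrist"; m=arm.camera_model(c); im,d=arm.capture(c); cv2.imwrite("pics/w1.png",im); np.save("w1.npy",d)
print(arm.sense()["eef_pos"], -np.array(m["R"]).T@m["t"])
for l,z in(("board_center",73.5),("board_handle",73.5),("riser_edge",70)):
    for r in arm.spot_point(c,l)[:2]: print(c,l,round(r["confidence"],2),np.array(r["point"]),atz(c,r["point"],z,m)[0])
for l in("board","riser"):
    for r in arm.cut_out(c,l)[:1]:
        P=cloud(c,d,r["pixels"],m); print(l,r["confidence"],len(P),np.percentile(P,[1,50,99],axis=0))
        P=P[(P[:,2]>60)]; print(rect(P))
c="side"; m=arm.camera_model(c); im,d=arm.capture(c)
for r in arm.cut_out(c,"pile3"):
    p=r["pixels"]; col=im[p].mean(0); P=cloud(c,d,p,m); P=P[abs(P[:,2]-28)<6]; print("pile",r["confidence"],col,len(P),P[:,2].mean() if len(P) else 0, rect(P) if len(P)>5 else 0)
E
```

```text
[525.   -0.  263.7] [525.   76.9 385.6]
wrist board_handle 0.83 [228.7  16.5] [495.5 149.7  73.5]
wrist riser_edge 0.9 [224.8  79.1] [490.2  94.9  70. ]
board 0.75 3024 [[467.3 118.4  74.7]
 [496.1 142.2  77.9]
 [523.1 162.5  79.7]]
((495.030029296875, 144.28558349609375), (48.995567321777344, 54.07577896118164), 78.2546157836914)
riser 0.7 6717 [[436.9  89.3  67.7]
 [497.2 120.1  71.5]
 [550.4 163.5  84.3]]
((494.0753173828125, 132.83497619628906), (78.62598419189453, 109.72698974609375), 79.87415313720703)
pile 0.96 [ 34.   96.2 204.3] 0 0 0
pile 0.91 [ 16.   93.4 209. ] 0 0 0
pile 0.9 [46.2 57.6 87.3] 1720 27.834778598982837 ((526.832275390625, -204.18377685546875), (165.9407196044922, 77.92546081542969), 79.18718719482422)
pile 0.78 [163.5  68.8  34. ] 0 0 0
pile 0.2 [104.6  92.8  87. ] 0 0 0
```

View pics/w1.png

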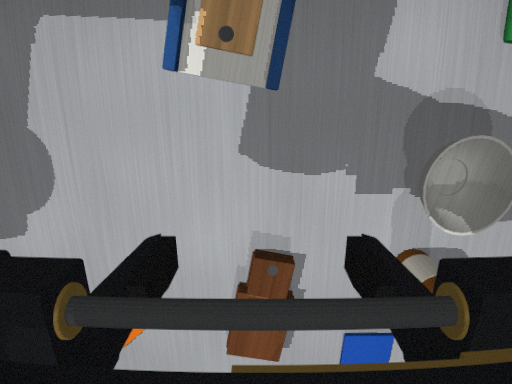

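The wrist picture shows the handle at (228,20), the riser edge at (225,79) and the pile at (265,310) with its handle up (+y). The riser and pile axes are both turned about 10° from world y.

{"method": "move_arm", "body": {"moves": [{"x": 5, "y": -1, "z": -2, "wx": 0, "wy": 0, "wz": 5, "jaw": 255}, {"x": 10, "y": -2, "z": -4, "wx": 0, "wy": 0, "wz": 10, "jaw": 255}, {"x": 15, "y": -2, "z": -6, "wx": 0, "wy": 0, "wz": 10, "jaw": 255}, {"x": 18, "y": -2, "z": -6, "wx": 0, "wy": 0, "wz": 10, "jaw": 255}, {"x": 18, "y": -2, "z": -6, "wx": 0, "wy": 0, "wz": 10, "jaw": 255}, {"x": 18, "y": -2, "z": -6, "wx": 0, "wy": 0, "wz": 10, "jaw": 255}, {"x": 18, "y": -2, "z": -6, "wx": 0, "wy": 0, "wz": 10, "jaw": 255}]}}

```text
time_s: 1.8
eef_pos: [505.1, 179.1, 323.4]
tool_rot: [-3.141, 0.0, 1.395]
ft_force: [-0.1, -1.2, -0.8]
width: 34.4
gripper_force: 0.0
```

```bash
cat > look.py <<'E'
from h import *
import sys
np.set_printoptions(precision=1,suppress=True)
def look(name):
    c="wrist"; m=arm.camera_model(c); im,d=arm.capture(c); cv2.imwrite(f"pics/{name}.png",im)
    s=arm.sense(); print(s["time_s"],s["eef_pos"],s["tool_rot"].round(4),s["width"])
    for l,z in(("board_center",73.5),("board_handle",73.5),("riser_edge",70)):
        for r in arm.spot_point(c,l)[:1]: print(l,round(r["confidence"],2),np.array(r["point"]),atz(c,r["point"],z,m)[0])
    P=cloud(c,d,None,m); hsv=cv2.cvtColor(im,cv2.COLOR_BGR2HSV)[d>0]
    reg=(P[:,0]>350)&(P[:,0]<680)&(P[:,1]>20)&(P[:,1]<400)
    blue=reg&(hsv[:,0]>105)&(hsv[:,0]<130)&(hsv[:,1]>150)&(abs(P[:,2]-82)<5)
    if blue.sum()>50: print("rails",blue.sum(),rect(P[blue]))
    b=reg&(hsv[:,0]>5)&(hsv[:,0]<25)&(hsv[:,1]>70)&(abs(P[:,2]-77)<6)
    if b.sum()>50: print("board",b.sum(),np.median(P[b],0),rect(P[b])); print(cv2.boxPoints(rect(P[b])))
if __name__=="__main__": look(sys.argv[1])
E
python3 look.py w2
```

```text
1.85 [505.2 178.8 323.4] [-3.1  0.   1.4] 30.448664027500627
board_center 0.81 [260.3 123.2] [512.5 227.1  73.5]
board_handle 0.81 [252.  187.2] [488.8 152.4  73.5]
riser_edge 0.71 [260.9 229.2] [489.6  93.5  70. ]
rails 4046 ((509.16949462890625, 212.67471313476562), (237.86065673828125, 107.75186157226562), 79.30352783203125)
board 8137 [507.9 216.5  78. ] ((506.98516845703125, 202.0961456298828), (164.68612670898438, 78.69815063476562), 79.39189147949219)
[[453.2 128.4]
 [530.5 113.9]
 [560.8 275.8]
 [483.5 290.3]]
```

View pics/w2.png

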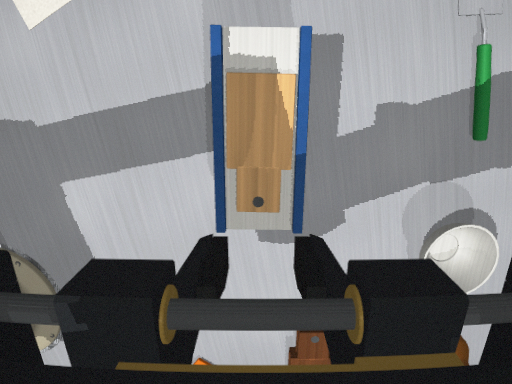

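The wrist picture shows the board centred in the channel, with its plain end at row 72, its tip at row 212 and the riser edge at row 231. The tip is about 27 mm inside the edge. I go down behind the plain end, then push.

{"method": "move_arm", "body": {"moves": [{"x": 4, "y": 0, "z": 3, "wx": 0, "wy": 0, "wz": 0.7, "jaw": 255}, {"x": 8, "y": 0, "z": 6, "wx": 0, "wy": 0, "wz": 0.7, "jaw": 255}, {"x": 12, "y": 0, "z": 9, "wx": 0, "wy": 0, "wz": 0.7, "jaw": 255}, {"x": 13.2, "y": 0, "z": 13, "wx": 0, "wy": 0, "wz": 0.7, "jaw": 255}, {"x": 13.2, "y": 0, "z": 17, "wx": 0, "wy": 0, "wz": 0.7, "jaw": 255}, {"x": 13.2, "y": 0, "z": 20, "wx": 0, "wy": 0, "wz": 0.7, "jaw": 255}, {"x": 13.2, "y": 0, "z": 20, "wx": 0, "wy": 0, "wz": 0.7, "jaw": 255}, {"x": 13.2, "y": 0, "z": 20, "wx": 0, "wy": 0, "wz": 0.7, "jaw": 255}, {"x": 13.2, "y": 0, "z": 21, "wx": 0, "wy": 0, "wz": 0.7, "jaw": 255}, {"x": 13.2, "y": 0, "z": 22, "wx": 0, "wy": 0, "wz": 0.7, "jaw": 255}, {"x": 13.2, "y": 0, "z": 22.6, "wx": 0, "wy": 0, "wz": 0.7, "jaw": 255}, {"x": 13.2, "y": 0, "z": 22.6, "wx": 0, "wy": 0, "wz": 0.7, "jaw": 255}, {"x": 13.2, "y": 0, "z": 22.6, "wx": 0, "wy": 0, "wz": 0.7, "jaw": 255}]}}

```text
time_s: 3.3
eef_pos: [528.0, 310.0, 97.9]
tool_rot: [3.141, -0.0, 1.384]
ft_force: [-0.0, 0.6, 0.5]
width: 0.6
gripper_force: 0.0
```

{"method": "move_arm", "body": {"moves": [{"x": -0.6, "y": 0, "z": 0, "wx": 0, "wy": 0, "wz": 0, "jaw": 255}, {"x": -1.2, "y": 0, "z": 0, "wx": 0, "wy": 0, "wz": 0, "jaw": 255}, {"x": -1.6, "y": 0, "z": 0, "wx": 0, "wy": 0, "wz": 0, "jaw": 255}, {"x": -2, "y": 0, "z": 0, "wx": 0, "wy": 0, "wz": 0, "jaw": 255}, {"x": -2.4, "y": 0, "z": 0, "wx": 0, "wy": 0, "wz": 0, "jaw": 255}, {"x": -2.8, "y": 0, "z": 0, "wx": 0, "wy": 0, "wz": 0, "jaw": 255}, {"x": -3.2, "y": 0, "z": 0, "wx": 0, "wy": 0, "wz": 0, "jaw": 255}, {"x": -3.6, "y": 0, "z": 0, "wx": 0, "wy": 0, "wz": 0, "jaw": 255}, {"x": -4, "y": 0, "z": 0, "wx": 0, "wy": 0, "wz": 0, "jaw": 255}, {"x": -4.4, "y": 0, "z": 0, "wx": 0, "wy": 0, "wz": 0, "jaw": 255}, {"x": -4.8, "y": 0, "z": 0, "wx": 0, "wy": 0, "wz": 0, "jaw": 255}, {"x": -5.2, "y": 0, "z": 0, "wx": 0, "wy": 0, "wz": 0, "jaw": 255}, {"x": -5.6, "y": 0, "z": 0, "wx": 0, "wy": 0, "wz": 0, "jaw": 255}, {"x": -6, "y": 0, "z": 0, "wx": 0, "wy": 0, "wz": 0, "jaw": 255}, {"x": -6, "y": 0, "z": 0, "wx": 0, "wy": 0, "wz": 0, "jaw": 255}]}}

```text
time_s: 4.8
eef_pos: [516.7, 250.5, 97.7]
tool_rot: [-3.141, 0.0, 1.384]
ft_force: [0.9, 0.6, -0.3]
width: 0.3
gripper_force: 0.0
```

```bash
cat > ov.py <<'E'
from h import *
import sys
np.set_printoptions(precision=1,suppress=True)
C=np.array([509.2,212.7]);a=np.array([.1857,.9826]);n=np.array([.9826,-.1857])
for c in("side","wrist"):
    m=arm.camera_model(c); im,d=arm.capture(c); cv2.imwrite(f"pics/{c}_{sys.argv[1]}.png",im)
    P=cloud(c,d,None,m); hsv=cv2.cvtColor(im,cv2.COLOR_BGR2HSV)[d>0]
    q=P[:,:2]-C; A=q@a; N=q@n
    b=(hsv[:,0]>5)&(hsv[:,0]<25)&(hsv[:,1]>70)&(abs(P[:,2]-77)<7)&(abs(N)<42)&(A<130)&(A>-200)
    if b.sum()<20: print(c,"none"); continue
    print(c,b.sum(),"axis range",np.percentile(A[b],[.3,99.7]),"overhang",-120-np.percentile(A[b],.3),"z",np.percentile(P[b,2],[5,50,95]),"N",np.percentile(N[b],[1,99]))
    h=b&(A<-122)
    if h.sum()>20: print(" handle N",np.percentile(N[h],[1,99]),"z",np.median(P[h,2]), rect(np.c_[A[h],N[h]]))
s=arm.sense(); print(s["time_s"],s["eef_pos"],s["ft_force"])
E
python3 ov.py p1
```

```text
side 894 axis range [-139.5   30.7] overhang 19.45647361733839 z [74.4 76.8 78.8] N [-36.6  37.4]
 handle N [-25.6  25.2] z 76.85429584472513 ((-131.30484008789062, -0.2450122833251953), (18.322795867919922, 51.194000244140625), 0.3259689509868622)
wrist 1416 axis range [-33.   19.1] overhang -87.01289532321485 z [77.2 78.1 78.9] N [-11.4  12. ]
4.9 [516.7 250.9  97.6] [-0.1  0.2 -0.2]
```

{"method": "move_arm", "body": {"moves": [{"x": -0.4, "y": 0, "z": 0, "wx": 0, "wy": 0, "wz": 0, "jaw": 255}, {"x": -0.8, "y": 0, "z": 0, "wx": 0, "wy": 0, "wz": 0, "jaw": 255}, {"x": -1.2, "y": 0, "z": 0, "wx": 0, "wy": 0, "wz": 0, "jaw": 255}, {"x": -1.6, "y": 0, "z": 0, "wx": 0, "wy": 0, "wz": 0, "jaw": 255}, {"x": -2, "y": 0, "z": 0, "wx": 0, "wy": 0, "wz": 0, "jaw": 255}, {"x": -2.3, "y": 0, "z": 0, "wx": 0, "wy": 0, "wz": 0, "jaw": 255}, {"x": -2.5, "y": 0, "z": 0, "wx": 0, "wy": 0, "wz": 0, "jaw": 255}, {"x": -2.5, "y": 0, "z": 0, "wx": 0, "wy": 0, "wz": 0, "jaw": 255}]}}

```text
time_s: 5.7
eef_pos: [512.1, 226.2, 97.7]
tool_rot: [-3.142, 0.0, 1.384]
ft_force: [0.7, -0.3, -0.2]
width: 0.7
gripper_force: 0.0
```

```bash
python3 ov.py p2
```

```text
side 935 axis range [-163.3    4.3] overhang 43.256457885207425 z [74.4 76.8 78.9] N [-39.3  37.4]
 handle N [-25.6  25.3] z 76.94471345965235 ((-143.77865600585938, -0.004230499267578125), (52.48368453979492, 42.05036163330078), 88.15481567382812)
wrist 1416 axis range [-58.  -6.] overhang -61.96035314828945 z [77.2 78.1 78.9] N [-11.4  12.1]
5.8 [512.2 226.4  97.7] [-0.2 -0.3 -0.8]
```

View pics/side_p2.png

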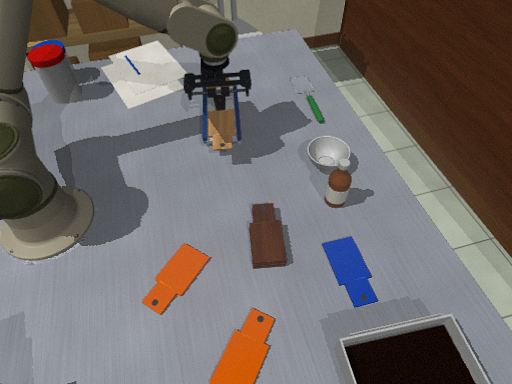

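The side picture shows the handle standing flat past the riser end at (220,146), with about 42 mm of overhang. I back off, rise and move above the handle.

{"method": "move_arm", "body": {"moves": [{"x": 0.7, "y": 0, "z": 0, "wx": 0, "wy": 0, "wz": 0, "jaw": 255}, {"x": 0.7, "y": 0, "z": -2, "wx": 0, "wy": 0, "wz": 0, "jaw": 255}, {"x": 0.7, "y": 0, "z": -6, "wx": 0, "wy": 0, "wz": 0, "jaw": 255}, {"x": -2, "y": 0, "z": -9, "wx": 0, "wy": 0, "wz": 0, "jaw": 0}, {"x": -6, "y": 0, "z": -9, "wx": 0, "wy": 0, "wz": 0, "jaw": 0}, {"x": -10, "y": 0, "z": -9, "wx": 0, "wy": 0, "wz": 0, "jaw": 0}, {"x": -14, "y": 0, "z": -9, "wx": 0, "wy": 0, "wz": 0, "jaw": 0}, {"x": -16, "y": 0, "z": -9, "wx": 0, "wy": 0, "wz": 0, "jaw": 0}, {"x": -16, "y": 0, "z": -9, "wx": 0, "wy": 0, "wz": 0, "jaw": 0}, {"x": -16, "y": 0, "z": -9, "wx": 0, "wy": 0, "wz": 0, "jaw": 0}, {"x": -16, "y": 0, "z": -9, "wx": 0, "wy": 0, "wz": 0, "jaw": 0}]}}

```text
time_s: 6.9
eef_pos: [482.6, 70.3, 187.7]
tool_rot: [3.142, -0.0, 1.385]
ft_force: [-0.7, -0.7, 0.1]
width: 62.3
gripper_force: 0.0
```

```bash
python3 ov.py p3; python3 look.py w3
```

```text
side 887 axis range [-163.2    3. ] overhang 43.181479339833885 z [74.4 76.8 78.8] N [-36.1  36.6]
 handle N [-25.7  25.2] z 76.74245895689 ((-143.70738220214844, 0.23878860473632812), (43.17983627319336, 52.17522430419922), 0.2929011583328247)
wrist 21143 axis range [-160.7   -3.5] overhang 40.70216131789499 z [76.8 77.9 79.1] N [-37.2  38.1]
 handle N [-25.6  26.5] z 77.95466079282613 ((-141.9603729248047, 0.6278514862060547), (39.96763610839844, 53.28238296508789), 0.11316926032304764)
7.0 [482.6  70.2 187.7] [ 0.5  0.1 -0.5]
7.05 [482.5  70.1 187.6] [-3.1 -0.   1.4] 74.2824011793421
board_center 0.75 [261.  75.] [499.6 161.7  73.5]
board_handle 0.86 [258.2 184.1] [482.6  82.6  73.5]
rails 5941 ((497.7814025878906, 152.2715606689453), (116.00932312011719, 108.60921478271484), 79.36161804199219)
board 21098 [496.  148.6  77.9] ((494.24383544921875, 132.088623046875), (159.33355712890625, 78.7871322631836), 78.5725326538086)
[[439.8  61.8]
 [517.1  46.2]
 [548.6 202.4]
 [471.4 218. ]]
```

View pics/w3.png

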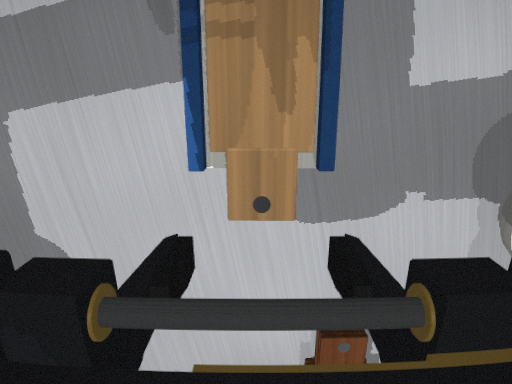

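The wrist picture shows the handle (tip at row 220, columns 228-297) centred between the fingers. I go down and grip.

{"method": "move_arm", "body": {"moves": [{"x": 0, "y": 0, "z": 2, "wx": 0, "wy": 0, "wz": 0, "jaw": 0}, {"x": 0, "y": 0, "z": 4, "wx": 0, "wy": 0, "wz": 0, "jaw": 0}, {"x": 0, "y": 0, "z": 4, "wx": 0, "wy": 0, "wz": 0, "jaw": 0}, {"x": 0, "y": 0, "z": 6, "wx": 0, "wy": 0, "wz": 0, "jaw": 0}, {"x": 0, "y": 0, "z": 7.5, "wx": 0, "wy": 0, "wz": 0, "jaw": 0}, {"x": 0, "y": 0, "z": 9, "wx": 0, "wy": 0, "wz": 0, "jaw": 0}, {"x": 0, "y": 0, "z": 10.2, "wx": 0, "wy": 0, "wz": 0, "jaw": 0}, {"x": 0, "y": 0, "z": 10.8, "wx": 0, "wy": 0, "wz": 0, "jaw": 0}, {"x": 0, "y": 0, "z": 10.8, "wx": 0, "wy": 0, "wz": 0, "jaw": 0}, {"x": 0, "y": 0, "z": 10.8, "wx": 0, "wy": 0, "wz": 0, "jaw": 120}, {"x": 0, "y": 0, "z": 10.8, "wx": 0, "wy": 0, "wz": 0, "jaw": 120}, {"x": 0, "y": 0, "z": 10.8, "wx": 0, "wy": 0, "wz": 0, "jaw": 120}, {"x": 0, "y": 0, "z": 10.8, "wx": 0, "wy": 0, "wz": 0, "jaw": 120}, {"x": 0, "y": 0, "z": 10.8, "wx": 0, "wy": 0, "wz": 0, "jaw": 120}, {"x": 0, "y": 0, "z": 10.8, "wx": 0, "wy": 0, "wz": 0, "jaw": 120}, {"x": 0, "y": 0, "z": 10.8, "wx": 0, "wy": 0, "wz": 0, "jaw": 120}]}}

```text
time_s: 8.8
eef_pos: [482.5, 69.2, 79.9]
tool_rot: [3.141, -0.0, 1.384]
ft_force: [0.5, -1.0, 1.2]
width: 53.0
gripper_force: 30.0
```

{"method": "move_arm", "body": {"moves": [{"x": 0, "y": 0, "z": -0.5, "wx": 0, "wy": 0, "wz": 0, "jaw": 120}, {"x": 0, "y": 0, "z": -1, "wx": 0, "wy": 0, "wz": 0, "jaw": 120}, {"x": 0, "y": 0, "z": -2, "wx": 0, "wy": 0, "wz": 0, "jaw": 120}, {"x": 0, "y": 0, "z": -3.5, "wx": 0, "wy": 0, "wz": 0, "jaw": 120}, {"x": 0, "y": 0, "z": -5, "wx": 0, "wy": 0, "wz": 0, "jaw": 120}, {"x": 0, "y": 0, "z": -6.5, "wx": 0, "wy": 0, "wz": 0, "jaw": 120}, {"x": 0, "y": 0, "z": -8, "wx": 0, "wy": 0, "wz": 0, "jaw": 120}, {"x": 0, "y": 0, "z": -8, "wx": 0, "wy": 0, "wz": 0, "jaw": 120}, {"x": 0, "y": 0, "z": -8, "wx": 0, "wy": 0, "wz": 0, "jaw": 120}]}}

```text
time_s: 9.7
eef_pos: [482.3, 69.2, 159.8]
tool_rot: [3.141, -0.0, 1.384]
ft_force: [-0.1, -0.6, -0.8]
width: 53.3
gripper_force: 30.0
```

```bash
cat > held.py <<'E'
from h import *
import sys
np.set_printoptions(precision=2,suppress=True)
from scipy.spatial.transform import Rotation as Ro
s=arm.sense(); T=np.array(s["eef_pos"]); R=Ro.from_euler("xyz",s["tool_rot"]).as_matrix()
c="wrist"; m=arm.camera_model(c); im,d=arm.capture(c); cv2.imwrite(f"pics/{sys.argv[1]}.png",im)
P=(cloud(c,d,None,m)-T)@R; hsv=cv2.cvtColor(im,cv2.COLOR_BGR2HSV)[d>0]
b=(hsv[:,0]>5)&(hsv[:,0]<25)&(hsv[:,1]>70)&(P[:,0]>-40)&(P[:,0]<170)&(abs(P[:,1])<48)&(abs(P[:,2])<25)
Q=P[b]; print(T,b.sum(),"x",np.percentile(Q[:,0],[.3,99.7]),"y",np.percentile(Q[:,1],[.5,99.5]))
B=Q[Q[:,0]>50]; print("body rect",rect(B)); 
A=np.c_[Q[:,0],Q[:,1],np.ones(len(Q))]; w=np.linalg.lstsq(A,Q[:,2],rcond=None)[0]; print("plane z=",w, "slopes deg",np.degrees(w[:2]))
w_=[ (np.percentile(Q[abs(Q[:,0]-x)<2,1],[1,99]) if (abs(Q[:,0]-x)<2).sum()>20 else None) for x in range(20,150,10)]; print(w_)
print("pile now")
c="side"; m=arm.camera_model(c); im,d=arm.capture(c); cv2.imwrite(f"pics/s_{sys.argv[1]}.png",im)
for r in arm.cut_out(c,"pile3"):
    p=r["pixels"]; col=im[p].mean(0)
    P=cloud(c,d,p,m); P=P[abs(P[:,2]-28)<6]
    if len(P)>200: print(r["confidence"],col,len(P),P[:,2].mean(),rect(P),cv2.boxPoints(rect(P)))
E
python3 held.py h1
```

```text
[482.33  69.25 159.78] 50205 x [-11.57 111.85] y [-37.95  37.97]
body rect ((81.38166809082031, -0.0401153564453125), (62.77922439575195, 77.71685791015625), 0.012873147614300251)
plane z= [0.01 0.   1.98] slopes deg [0.74 0.05]
[array([-26.18,  26.07]), array([-26.06,  26.  ]), array([-37.28,  37.2 ]), array([-37.58,  37.74]), array([-37.44,  37.62]), array([-37.66,  37.78]), array([-37.63,  37.52]), array([-37.61,  37.77]), array([-37.53,  37.69]), array([-37.54,  37.93]), None, None, None]
pile now
0.74 [46.13 57.38 86.69] 1685 27.831383607124053 ((526.6986083984375, -205.0919189453125), (165.1461944580078, 77.8802719116211), 79.58768463134766) [[ 473.48 -279.27]
 [ 550.07 -293.34]
 [ 579.92 -130.92]
 [ 503.32 -116.84]]
```

View pics/h1.png

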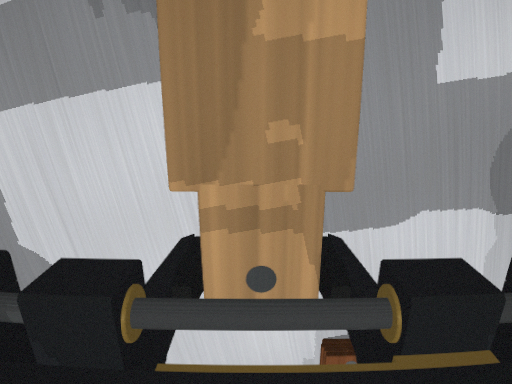

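The wrist picture shows the board held straight by its handle, with the shoulder at row 188. I carry it over to hover above the pile.

{"method": "move_arm", "body": {"moves": [{"x": -1, "y": 0.25, "z": 0, "wx": 0, "wy": 0, "wz": 0, "jaw": 120}, {"x": -3, "y": 0.75, "z": 0, "wx": 0, "wy": 0, "wz": 0, "jaw": 120}, {"x": -5.5, "y": 1.37, "z": 0, "wx": 0, "wy": 0, "wz": 0, "jaw": 120}, {"x": -8, "y": 2, "z": 0, "wx": 0, "wy": 0, "wz": 0, "jaw": 120}, {"x": -11, "y": 2.7, "z": 0, "wx": 0, "wy": 0, "wz": 0, "jaw": 120}, {"x": -14, "y": 3.5, "z": 0, "wx": 0, "wy": 0, "wz": 0, "jaw": 120}, {"x": -17, "y": 4.2, "z": 0, "wx": 0, "wy": 0.2, "wz": 0, "jaw": 120}, {"x": -20, "y": 5, "z": 0, "wx": 0, "wy": 0.4, "wz": 0, "jaw": 120}, {"x": -23, "y": 5.7, "z": 0, "wx": 0, "wy": 0.5, "wz": 0, "jaw": 120}, {"x": -26, "y": 6.5, "z": 0, "wx": 0, "wy": 0.5, "wz": 0, "jaw": 120}, {"x": -29, "y": 7.2, "z": 0.5, "wx": 0, "wy": 0.5, "wz": 0, "jaw": 120}, {"x": -31.5, "y": 7.8, "z": 1, "wx": 0, "wy": 0.5, "wz": 0, "jaw": 120}, {"x": -34, "y": 8.4, "z": 2, "wx": 0, "wy": 0.5, "wz": 0, "jaw": 120}, {"x": -36, "y": 8.9, "z": 3, "wx": 0, "wy": 0.5, "wz": 0, "jaw": 120}, {"x": -37.5, "y": 9.3, "z": 4, "wx": 0, "wy": 0.5, "wz": 0, "jaw": 120}, {"x": -38.2, "y": 9.5, "z": 5, "wx": 0, "wy": 0.5, "wz": 0, "jaw": 120}, {"x": -38.2, "y": 9.5, "z": 6, "wx": 0, "wy": 0.5, "wz": 0, "jaw": 120}, {"x": -38.2, "y": 9.5, "z": 6, "wx": 0, "wy": 0.5, "wz": 0, "jaw": 120}, {"x": -38.2, "y": 9.5, "z": 6, "wx": 0, "wy": 0.5, "wz": 0, "jaw": 120}]}}

```text
time_s: 11.75
eef_pos: [504.9, -323.1, 99.8]
tool_rot: [-3.141, -0.009, 1.385]
ft_force: [-0.6, 0.0, -0.6]
width: 53.1
gripper_force: 30.0
```

```bash
python3 held.py h2 | head -5; python3 - <<'E'
from h import *
np.set_printoptions(precision=1,suppress=True)
s=arm.sense();T=s["eef_pos"]; zt=T[2]-2.9
print(T,s["tool_rot"].round(4),s["width"],s["ft_force"])
im=cv2.imread("pics/h2.png"); 
for c in("side","scene"):
    m=arm.camera_model(c); im,d=arm.capture(c)
    P=cloud(c,d,None,m)
    reg=(abs(P[:,0]-520)<75)&(P[:,1]<-90)&(P[:,1]>-370)
    hsv=cv2.cvtColor(im,cv2.COLOR_BGR2HSV)[d>0]
    h=reg&(abs(P[:,2]-zt)<7)&(hsv[:,0]>5)&(hsv[:,0]<25)&(hsv[:,1]>70); p=reg&(abs(P[:,2]-28)<6)
    for k,b in(("held",h),("pile",p)):
        if b.sum()>50: print(c,k,b.sum(),P[b,2].mean(),rect(P[b])); print(cv2.boxPoints(rect(P[b])))
    cv2.imwrite(f"pics/{c}_h2.png",im)
a,b=[cv2.imread(f"pics/{c}_h2.png")[130:330,130:386] for c in("side","scene")]
cv2.imwrite("pics/h2both.png",cv2.resize(np.vstack([a,b]),None,fx=1.5,fy=1.5))
E
```

```text
[ 504.92 -323.1    99.8 ] 50277 x [-11.67 111.89] y [-38.03  37.98]
body rect ((81.2401123046875, 0.0413665771484375), (78.17514038085938, 62.568241119384766), 89.89749145507812)
plane z= [0.01 0.   2.  ] slopes deg [0.74 0.08]
[array([-26.19,  26.13]), array([-26.19,  25.85]), array([-36.94,  37.03]), array([-37.8 ,  37.75]), array([-37.84,  37.54]), array([-37.64,  37.72]), array([-37.78,  37.52]), array([-37.61,  37.71]), array([-37.7,  37.7]), array([-37.65,  37.82]), None, None, None]
pile now
[ 505.2 -323.4  100.4] [ 3.1 -0.   1.4] 53.19898303775965 [ 0.5  0.1 -0.1]
side held 247 97.15220925840468 ((511.57470703125, -312.3468322753906), (57.19304275512695, 64.2138900756836), 78.11495208740234)
[[ 474.3 -333.7]
 [ 537.1 -346.9]
 [ 548.9 -291. ]
 [ 486.  -277.8]]
scene held 1003 96.88096554695332 ((522.4740600585938, -248.4296417236328), (140.78953552246094, 83.75996398925781), 79.62811279296875)
[[ 468.6 -310.1]
 [ 551.  -325.2]
 [ 576.3 -186.7]
 [ 494.  -171.6]]
scene pile 1210 29.158980130829974 ((529.482666015625, -206.55422973632812), (167.1673126220703, 83.71322631835938), 77.83145141601562)
[[ 470.9 -279.4]
 [ 552.8 -297.1]
 [ 588.  -133.7]
 [ 506.2 -116. ]]
```

View pics/h2both.png

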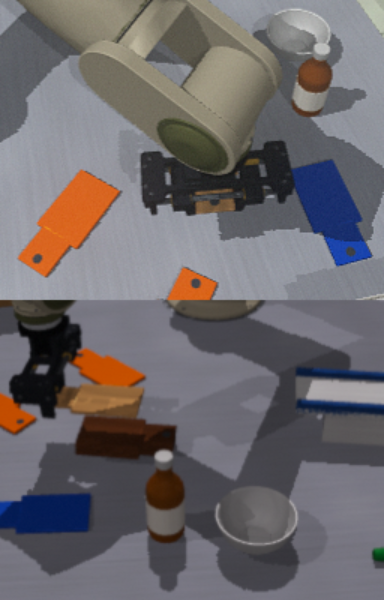

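```bash
python3 - <<'E'
from h import *
from scipy.spatial.transform import Rotation as Ro
np.set_printoptions(precision=2,suppress=True)
s=arm.sense(); T=np.array(s["eef_pos"]); R=Ro.from_euler("xyz",s["tool_rot"]).as_matrix()
m=arm.camera_model("wrist"); im,d=arm.capture("wrist")
P=(cloud("wrist",d,None,m)-T)@R
b=(abs(P[:,2]-2.5)<4)&(abs(P[:,1])>30)&(abs(P[:,1])<36)&(P[:,0]>10)
print(T,s["tool_rot"],np.percentile(P[b,0],[0.5,2,5]))
for sg in(1,-1): q=b&(np.sign(P[:,1])==sg); print(np.percentile(P[q,0],[.5,1,2]))
sh=np.percentile(P[b,0],.7)
pile=np.array([526.75,-204.3]); a=np.array([np.cos(np.radians(79.4)),np.sin(np.radians(79.4))])
bc=pile-27.5*a
cur=T+R@[sh+55,0,0]; e=np.array([*bc,0])-cur; e[2]=0
print("shoulder",sh,"body now",cur,"want",bc,"tool delta mm",R.T@e)
E
```

```text
[ 505.09 -323.59  100.25] [ 3.14 -0.01  1.38] [10.55 40.43 43.26]
[10.58 10.84 40.39]
[10.53 39.44 40.49]
shoulder 10.661019900884309 body now [ 517.25 -259.07  100.8 ] want [ 521.69 -231.33] tool delta mm [28.08 -0.77  0.23]
```

{"method": "move_arm", "body": {"moves": [{"x": -0.1, "y": -0.1, "z": 1, "wx": 0, "wy": 0, "wz": 0, "jaw": 120}, {"x": -0.1, "y": -0.1, "z": 2, "wx": 0, "wy": 0, "wz": 0, "jaw": 120}, {"x": -0.1, "y": -0.1, "z": 3, "wx": 0, "wy": 0, "wz": 0, "jaw": 120}, {"x": -0.1, "y": -0.1, "z": 4, "wx": 0, "wy": 0, "wz": 0, "jaw": 120}, {"x": -0.1, "y": -0.1, "z": 4.7, "wx": 0, "wy": 0, "wz": 0, "jaw": 120}, {"x": -0.1, "y": -0.1, "z": 5.2, "wx": 0, "wy": 0, "wz": 0, "jaw": 120}, {"x": -0.1, "y": -0.1, "z": 5.5, "wx": 0, "wy": 0, "wz": 0, "jaw": 120}, {"x": -0.1, "y": -0.1, "z": 5.7, "wx": 0, "wy": 0, "wz": 0, "jaw": 120}, {"x": -0.1, "y": -0.1, "z": 5.8, "wx": 0, "wy": 0, "wz": 0, "jaw": 120}, {"x": -0.1, "y": -0.1, "z": 5.8, "wx": 0, "wy": 0, "wz": 0, "jaw": 120}, {"x": -0.1, "y": -0.1, "z": 5.8, "wx": 0, "wy": 0, "wz": 0, "jaw": 120}]}}

```text
time_s: 13.15
eef_pos: [503.9, -324.1, 42.0]
tool_rot: [3.141, -0.009, 1.384]
ft_force: [-0.1, -0.2, -0.3]
width: 52.8
gripper_force: 30.0
```

```bash
python3 - <<'E'
from h import *
a=[]
for c in("side","scene"):
    im,d=arm.capture(c); cv2.imwrite(f"pics/{c}_l.png",im)
im=cv2.imread("pics/scene_l.png")[180:250,140:290]; cv2.imwrite("pics/l.png",cv2.resize(im,None,fx=5,fy=5,interpolation=2))
E
```

```text
(no output)
```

View pics/l.png

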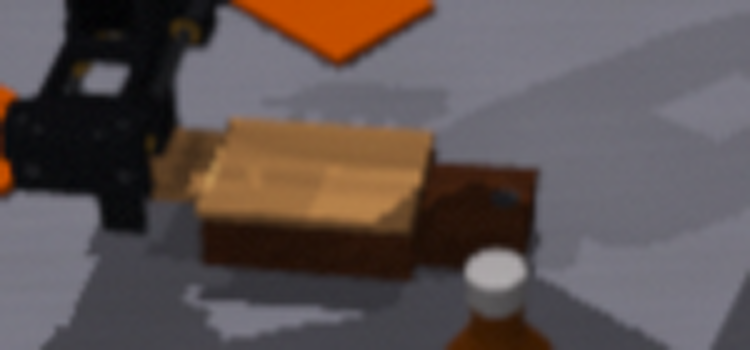

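The crop shows the pale body squarely over the pile's body about 4 mm up, with the handles opposite. I lower the rest of the way.

{"method": "move_arm", "body": {"moves": [{"x": 0, "y": 0, "z": 0.1, "wx": 0, "wy": 0, "wz": 0, "jaw": 120}, {"x": 0, "y": 0, "z": 0.2, "wx": 0, "wy": 0, "wz": 0, "jaw": 120}, {"x": 0, "y": 0, "z": 0.3, "wx": 0, "wy": 0, "wz": 0, "jaw": 120}, {"x": 0, "y": 0, "z": 0.3, "wx": 0, "wy": 0, "wz": 0, "jaw": 120}, {"x": 0, "y": 0, "z": 0.3, "wx": 0, "wy": 0, "wz": 0, "jaw": 120}]}}

```text
time_s: 13.75
eef_pos: [503.8, -324.0, 38.7]
tool_rot: [-3.142, -0.009, 1.384]
ft_force: [0.6, 0.3, -0.6]
width: 53.0
gripper_force: 30.0
```

{"method": "move_arm", "body": {"moves": [{"x": 0, "y": 0, "z": 0.05, "wx": 0, "wy": 0, "wz": 0, "jaw": 120}, {"x": 0, "y": 0, "z": 0.1, "wx": 0, "wy": 0, "wz": 0, "jaw": 120}, {"x": 0, "y": 0, "z": 0.1, "wx": 0, "wy": 0, "wz": 0, "jaw": 120}]}}

```text
time_s: 14.05
eef_pos: [503.8, -324.1, 37.8]
tool_rot: [3.141, -0.009, 1.384]
ft_force: [0.1, -0.9, -0.3]
width: 53.5
gripper_force: 30.0
```

{"method": "move_arm", "body": {"moves": [{"x": 0, "y": 0, "z": 0.05, "wx": 0, "wy": 0, "wz": 0, "jaw": 120}, {"x": 0, "y": 0, "z": 0.05, "wx": 0, "wy": 0, "wz": 0, "jaw": 120}]}}

```text
time_s: 14.25
eef_pos: [503.8, -324.1, 37.4]
tool_rot: [3.141, -0.009, 1.384]
ft_force: [-0.7, -0.3, 1.8]
width: 53.4
gripper_force: 30.0
```

{"method": "move_arm", "body": {"moves": [{"x": 0, "y": 0, "z": 0.05, "wx": 0, "wy": 0, "wz": 0, "jaw": 120}, {"x": 0, "y": 0, "z": 0.05, "wx": 0, "wy": 0, "wz": 0, "jaw": 120}]}}

```text
time_s: 14.45
eef_pos: [503.8, -324.1, 36.9]
tool_rot: [3.141, -0.009, 1.384]
ft_force: [-1.0, -0.6, 3.5]
width: 53.0
gripper_force: 30.0
```

{"method": "move_arm", "body": {"moves": [{"x": 0, "y": 0, "z": 0, "wx": 0, "wy": 0, "wz": 0, "jaw": 60}, {"x": 0, "y": 0, "z": 0, "wx": 0, "wy": 0, "wz": 0, "jaw": 20}, {"x": 0, "y": 0, "z": 0, "wx": 0, "wy": 0, "wz": 0, "jaw": 0}, {"x": 0, "y": 0, "z": 0, "wx": 0, "wy": 0, "wz": 0, "jaw": 0}, {"x": 0, "y": 0, "z": 0, "wx": 0, "wy": 0, "wz": 0, "jaw": 0}, {"x": 0, "y": 0, "z": 0, "wx": 0, "wy": 0, "wz": 0, "jaw": 0}, {"x": 0, "y": 0, "z": 0, "wx": 0, "wy": 0, "wz": 0, "jaw": 0}, {"x": 0, "y": 0, "z": -1, "wx": 0, "wy": 0, "wz": 0, "jaw": 0}, {"x": 0, "y": 0, "z": -3, "wx": 0, "wy": 0, "wz": 0, "jaw": 0}, {"x": 0, "y": 0, "z": -6, "wx": 0, "wy": 0, "wz": 0, "jaw": 0}, {"x": 0, "y": 0, "z": -10, "wx": 0, "wy": 0, "wz": 0, "jaw": 0}, {"x": 0, "y": 0, "z": -15, "wx": 0, "wy": 0, "wz": 0, "jaw": 0}, {"x": 0, "y": 0, "z": -20, "wx": 0, "wy": 0, "wz": 0, "jaw": 0}, {"x": 0, "y": 0, "z": -20, "wx": 0, "wy": 0, "wz": 0, "jaw": 0}, {"x": 0, "y": 0, "z": -20, "wx": 0, "wy": 0, "wz": 0, "jaw": 0}]}}

```text
time_s: 15.95
eef_pos: [503.5, -325.7, 237.8]
tool_rot: [3.14, -0.008, 1.384]
ft_force: [-0.9, -0.1, -0.9]
width: 88.4
gripper_force: 0.0
```

```bash
python3 - <<'E'
from h import *
np.set_printoptions(precision=1,suppress=True)
m=arm.camera_model("wrist"); im,d=arm.capture("wrist"); cv2.imwrite("pics/w9.png",im)
P=cloud("wrist",d,None,m); reg=(abs(P[:,0]-520)<90)&(P[:,1]<-80)&(P[:,1]>-400)
hsv=cv2.cvtColor(im,cv2.COLOR_BGR2HSV)[d>0]
for k,z in(("pale",35),("dark",28)):
    b=reg&(abs(P[:,2]-z-1)<3); print(k,b.sum(),np.percentile(P[b,2],[5,50,95]) ,rect(P[b])); print(cv2.boxPoints(rect(P[b])))
print(arm.sense()["time_s"])
E
```

```text
pale 11659 [34.6 35.9 37.2] ((516.295166015625, -258.5380859375), (164.7455291748047, 78.44148254394531), 79.46723937988281)
[[ 462.7 -332.4]
 [ 539.8 -346.7]
 [ 569.9 -184.7]
 [ 492.8 -170.4]]
dark 1157 [27.5 28.9 30.2] ((530.9006958007812, -211.8120880126953), (116.28761291503906, 54.07587814331055), 86.55773162841797)
[[ 500.4 -268.2]
 [ 554.4 -271.5]
 [ 561.4 -155.4]
 [ 507.4 -152.1]]
16.0
```

View pics/w9.png

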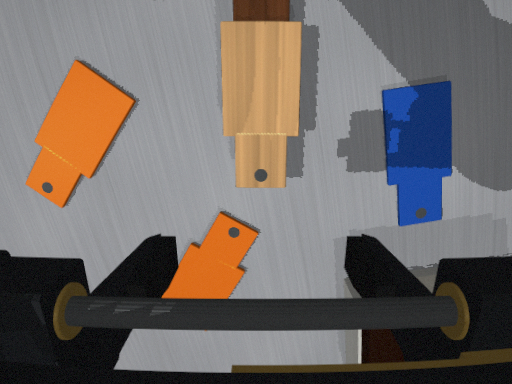

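The wrist picture shows the pale body at (261,78) covering the pile body squarely. Its handle points down and the dark handle shows at the top at (262,10). The measured centre is within 1 mm of the target, so I hand in.

```bash
python3 -c "
from workcell import arm
print(arm.finish_job())"
```

```text
the job is handed in; nothing more can be done
None
```

The pale board was pushed out to about 42 mm of handle overhang, taken by its handle and laid flat on the pile with its handle opposite to theirs (body centre about 1 mm from my estimate of the pile's); the arm let go and withdrew, and the job was handed in at about 16 s, verdict not shown.

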